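Bring the reorder tags of the parts bins up to date

ROBOT

A 6-joint arm with a two-finger parallel gripper is mounted at the origin on a cart in front of the work surface, level with it; the furniture and walls round the work are solid. World frame = base frame: x ahead of the robot, y to its left, z up, the work surface at z = 0. Lengths are in mm, angles in rad, forces in N, time in s.
With the tool pointing down it reaches from about 275 to 1000 mm from the base axis. Payload 8.4 kg.
Tool frame: the origin (TCP) lies midway between the tips of the shut fingers; the grasp point (between the pads) lies 19 mm behind it; z points along the fingers, y is the line along which they close (so a half turn about z gives the same grasp; the last joint's range is limited). The gripper opens to 85 mm and grips with 20 to 120 N. Pads are 22 mm wide; open, the fingers measure 114 mm over their backs; the gripper's body (76 mm by 85 mm) begins 54 mm behind the grasp point. The pads swing forward as they close: fully open they stand 13 mm farther back than shut.
Start: joints at [1.316, 0.353, 1.633, -0, 1.155, -0.002], TCP at [156.321, 605.138, 231.281] pointing down, gripper open.
Joint ranges: [-2.63, 2.63], [-0.92, 2.1], [0.06, 2.66], [-1.3, 4.44], [0, 2.69], [-3.02, 3.02]. Speed limits (rad/s): [2.22, 2.22, 2.79, 3.14, 3.14, 3.14].

INTERFACE

Orientations are given as [roll, pitch, yaw] about the fixed x, y, z axes, in that order (R = Rz(yaw) Ry(pitch) Rx(roll)).
In Python, from rig import monitor, imaging, r gives the robot as it stands.
- The arm moves only by the tool drive_tool, never from a script. Its argument "plan" is a list of rows, each an object of numbers: "x", "y", "z": the shift along the tool's x, y, z in units of 50 mm (1.0 is 50 mm); "ax", "ay", "az": the turn, a rotation vector about the tool's x, y, z in units of 6 degrees (1.0 is 6 degrees); "hand": the finger opening in mm, from 0 to 85.4. In form: [{"x": .., "y": .., "z": .., "ax": .., "ay": .., "az": .., "hand": ..}, ...]. A call has 1 to 8 rows; each row is the pose to reach, as a shift and turn from the pose commanded when the call began, along the tool's axes at that moment; what a row does not reach only later rows make up. A row lasts 1/10 s, in which the tool goes at most 50 mm and 8.59 degrees, less where a joint would pass 70% of its speed; a pose out of reach is approached as far as the arm can. A call with a gripper value outside its range is refused whole. The fingers move at their own pace and stop on an object; "grip_force" is the grip in N (left out, the last holds). Time passes only in rows, so rows that repeat a pose let the fingers close. It gives the time, the measured TCP pose, the force, the opening and the grip force at its end, in the units of the state.
- monitor.sense(): the state, without advancing time (a new reading comes with each control period).
- imaging.grab_frame(name): name is "scene" or "top" or "wrist"; returns the picture (480x640x3 uint8, red, green, blue); there is no depth.
- imaging.camera_info(name): a dict with "mtx" (3x3 intrinsics, pixels), "R" (3x3) and "t" (3): a world point X has camera coordinates R X + t. Camera axes: x right, y down, z forward; pixel columns grow to the right and rows downward; lengths in mm; the calibration is good to about 2 mm. The wrist camera is an equidistant fisheye: a pixel r from the principal point sees the ray r / f radians off the axis. A picture is of the moment at which its call begins: read the wrist's pose just before it. camera_info takes no time and is no camera call; for the wrist camera it gives the pose at the moment of the call.
- r.sign_off(): hands the job in; it is judged then, once.
The state is a dict: "clock": time; "qpos": joint angles; "qvel": joint speeds; "joint_efforts": joint torques, N m; "eef_pos": TCP position; "tcp_rot": TCP orientation; "contact_force": force on the tool from outside, world axes, zero at the start; "wrist_torque": the same for the moment, N m; "opening": opening from 0.0 (shut) to 1.0 (fully open); "grasp_force": force on a finger pad.
Only numpy, scipy, OpenCV 4.12 (cv2) and the standard library are available. Lean on these libraries where they do the work, as an engineer would, in place of code of your own. Each camera call takes 0.05 s, during which the arm holds its last target. There are 200 camera calls.

TASK

The bins in the small parts rack have been changed, and their red and green reorder tags no longer all match. Using the fingers only to push, turn the wrong tags over by their tabs like pages, so that the two full bins show green and the two that are empty or down to their last piece show red, every tag lying flat. Push the tags gently and do not pinch them, leave the bins where they stand and do not disturb the things beside the rack.

Things in the scene. Friction and masses are not known exactly. Their poses are not given: they have to be found in the camera images.
- rack: fixed dark grey sheet-steel rack, 346 mm wide (its y) and 128 mm deep (its x), with four bays side by side, 84 mm apart, a bin in each; origin at the centre of its underside, +x to its back, -x to its front, y to the left seen from the front, z up. Its front is a low rail that leans back 25 degrees; the tags hang on it. Its end cheeks and back stop are 36 mm high, lower than the bins.
- sign_a: fixed black back plate of flip tag a, 74 mm wide, leaning back 25 degrees, its top edge 64 mm above the worktop, its left half painted green and its right half red (seen from the front). It belongs to the bin straight behind it (bin centre 77 mm farther along +x). Origin at the foot of the plate under the hinge pin, 4 mm above the worktop; axes as the rack's.
- tag_a (a joint): hinge of the leaf on sign_a, rad, with stops: 0 = leaf flat to the left (+y), tag all red; 3.14 = flat to the right (-y), tag all green. It turns like a page, free edge passing in front (-x) of the plate, about a pin in the plate's middle, 8 mm ahead of it and leaning back with it. Pushed past the middle (1.57) it drops to that side by its own weight in about 1 s. Turns with under 1 N.
- tab_a (a point): middle of the top edge of the finger tab on tag_a's leaf. Leaf 3 mm thick, reaching 36 mm from the pin; its tab (11 to 36 mm from the pin) stands 24 mm up beyond the back plate, with free air behind it above the bins. Leaf flat: top edge 90 mm above the worktop, this point 24 mm to the side of the pin; half way round it is 10 mm higher.
- sign_b: fixed black back plate of flip tag b, 74 mm wide, leaning back 25 degrees, its top edge 64 mm above the worktop, its left half painted green and its right half red (seen from the front). It belongs to the bin straight behind it (bin centre 77 mm farther along +x). Origin at the foot of the plate under the hinge pin, 4 mm above the worktop; axes as the rack's.
- tag_b (a joint): hinge of the leaf on sign_b, rad, with stops: 0 = leaf flat to the left (+y), tag all red; 3.14 = flat to the right (-y), tag all green. It turns like a page, free edge passing in front (-x) of the plate, about a pin in the plate's middle, 8 mm ahead of it and leaning back with it. Pushed past the middle (1.57) it drops to that side by its own weight in about 1 s. Turns with under 1 N.
- tab_b (a point): middle of the top edge of the finger tab on tag_b's leaf. Leaf 3 mm thick, reaching 36 mm from the pin; its tab (11 to 36 mm from the pin) stands 24 mm up beyond the back plate, with free air behind it above the bins. Leaf flat: top edge 90 mm above the worktop, this point 24 mm to the side of the pin; half way round it is 10 mm higher.
- sign_c: fixed black back plate of flip tag c, 74 mm wide, leaning back 25 degrees, its top edge 64 mm above the worktop, its left half painted green and its right half red (seen from the front). It belongs to the bin straight behind it (bin centre 77 mm farther along +x). Origin at the foot of the plate under the hinge pin, 4 mm above the worktop; axes as the rack's.
- tag_c (a joint): hinge of the leaf on sign_c, rad, with stops: 0 = leaf flat to the left (+y), tag all red; 3.14 = flat to the right (-y), tag all green. It turns like a page, free edge passing in front (-x) of the plate, about a pin in the plate's middle, 8 mm ahead of it and leaning back with it. Pushed past the middle (1.57) it drops to that side by its own weight in about 1 s. Turns with under 1 N.
- tab_c (a point): middle of the top edge of the finger tab on tag_c's leaf. Leaf 3 mm thick, reaching 36 mm from the pin; its tab (11 to 36 mm from the pin) stands 24 mm up beyond the back plate, with free air behind it above the bins. Leaf flat: top edge 90 mm above the worktop, this point 24 mm to the side of the pin; half way round it is 10 mm higher.
- sign_d: fixed black back plate of flip tag d, 74 mm wide, leaning back 25 degrees, its top edge 64 mm above the worktop, its left half painted green and its right half red (seen from the front). It belongs to the bin straight behind it (bin centre 77 mm farther along +x). Origin at the foot of the plate under the hinge pin, 4 mm above the worktop; axes as the rack's.
- tag_d (a joint): hinge of the leaf on sign_d, rad, with stops: 0 = leaf flat to the left (+y), tag all red; 3.14 = flat to the right (-y), tag all green. It turns like a page, free edge passing in front (-x) of the plate, about a pin in the plate's middle, 8 mm ahead of it and leaning back with it. Pushed past the middle (1.57) it drops to that side by its own weight in about 1 s. Turns with under 1 N.
- tab_d (a point): middle of the top edge of the finger tab on tag_d's leaf. Leaf 3 mm thick, reaching 36 mm from the pin; its tab (11 to 36 mm from the pin) stands 24 mm up beyond the back plate, with free air behind it above the bins. Leaf flat: top edge 90 mm above the worktop, this point 24 mm to the side of the pin; half way round it is 10 mm higher.
- bin_connectors: loose blue bin 88 x 76 x 40 mm standing in a bay, origin at the centre of its underside, 6 mm above the worktop. FULL: heaped with grey lead connectors, up to 52 mm above the worktop
- bin_adapters: loose blue bin 88 x 76 x 40 mm standing in a bay, origin at the centre of its underside, 6 mm above the worktop. FULL: heaped with silvery coax adapters, up to 56 mm above the worktop
- bin_one_clip: loose blue bin 88 x 76 x 40 mm standing in a bay, origin at the centre of its underside, 6 mm above the worktop. NOT FULL: run down to one single red crocodile clip on its floor
- bin_empty: loose blue bin 88 x 76 x 40 mm standing in a bay, origin at the centre of its underside, 6 mm above the worktop. NOT FULL: empty
- nut_jar: loose small jar of brass nuts with a black lid, 44 mm across, 52 mm high, standing left of the rack; bystander; origin under its centre
- solder_reel: loose reel of solder, 54 mm across, 38 mm high, standing right of the rack; bystander; origin under its centre
- flush_cutters: loose red-handled flush cutters, 136 x 51 x 13 mm, lying behind and left of the rack; bystander; origin under the centre
- under_lamp (a point): point on the worktop straight below the middle of the fixed desk lamp's round black head, which hangs left of the rack. The head is 110 mm across and spans 0.505 to 0.56 m above the worktop; its neck runs up and back from it. An arm's wrist can strike it: draw back toward the robot before swinging past it to the rack, and do not work under it.

How it is judged (in metres and radians):
At the end, for the whole second after the job is handed in: The tag in front of each of the two full bins lies within 0.25 rad of fully right (green), the tag in front of each of the other two bins within 0.25 rad of fully left (red), all tags at rest; no bin and none of the three things beside the rack has moved more than 15 mm ((((horizontal distance between sign_a and bin_connectors below 0.095 m or horizontal distance between sign_a and bin_adapters below 0.095 m) and value of joint tag_a above 2.89159 rad) or (not (horizontal distance between sign_a and bin_connectors below 0.095 m or horizontal distance between sign_a and bin_adapters below 0.095 m) and value of joint tag_a below 0.25 rad)) and (((horizontal distance between sign_b and bin_connectors below 0.095 m or horizontal distance between sign_b and bin_adapters below 0.095 m) and value of joint tag_b above 2.89159 rad) or (not (horizontal distance between sign_b and bin_connectors below 0.095 m or horizontal distance between sign_b and bin_adapters below 0.095 m) and value of joint tag_b below 0.25 rad)) and (((horizontal distance between sign_c and bin_connectors below 0.095 m or horizontal distance between sign_c and bin_adapters below 0.095 m) and value of joint tag_c above 2.89159 rad) or (not (horizontal distance between sign_c and bin_connectors below 0.095 m or horizontal distance between sign_c and bin_adapters below 0.095 m) and value of joint tag_c below 0.25 rad)) and (((horizontal distance between sign_d and bin_connectors below 0.095 m or horizontal distance between sign_d and bin_adapters below 0.095 m) and value of joint tag_d above 2.89159 rad) or (not (horizontal distance between sign_d and bin_connectors below 0.095 m or horizontal distance between sign_d and bin_adapters below 0.095 m) and value of joint tag_d below 0.25 rad)) and velocity of joint tag_a between -0.1 and 0.1 rad/s and velocity of joint tag_b between -0.1 and 0.1 rad/s and velocity of joint tag_c between -0.1 and 0.1 rad/s and velocity of joint tag_d between -0.1 and 0.1 rad/s and distance of each of bin_connectors, bin_adapters, bin_one_clip, bin_empty, nut_jar, solder_reel, flush_cutters from where it was at the start of the episode below 0.015 m); the robot touches nothing.
It fails at once if a bin is lifted or pushed out of its bay, or a thing beside the rack is moved by more than 15 mm (distance of any of bin_connectors, bin_adapters, bin_one_clip, bin_empty, nut_jar, solder_reel, flush_cutters from where it was at the start of the episode above 0.015 m).
It fails at once if a tag is pinched or forced (more than 18 N from the fingers on one tag or its plate) (contact force between the fingers and sign_a above 18 N or contact force between the fingers and sign_b above 18 N or contact force between the fingers and sign_c above 18 N or contact force between the fingers and sign_d above 18 N).
It fails at once if the rack is leaned on with more than 25 N (contact force between any of the arm, the fingers and rack above 25 N).
It also fails if it takes over 58 s, if anything falls off the work surface, if the arm or the gripper's body presses on something with over 40 N, if the wrist force passes 120 N, or if a joint passes its speed limit or range.

## Working session

There is one attempt and no reset: what is moved stays moved. The work goes in short steps, Python scripts to look and compute and a tool call to move; the robot and the scene stay as the last step left them, time stands still between calls to the robot, and variables do not carry over. Pictures are saved under pics/ and viewed, at most 10 in all, crops included, and the job is handed in when it is done.

Besides the shell and the picture viewer there is one more tool, called as name([rows], argument=value, ...), one row to a line, values as JSON. drive_tool: Moves the arm, as the interface text tells. Its arguments: {"type":"object","properties":{"plan":{"type":"array","items":{"type":"object","properties":{"x":{"type":"number"},"y":{"type":"number"},"z":{"type":"number"},"ax":{"type":"number"},"ay":{"type":"number"},"az":{"type":"number"},"hand":{"type":"number"}}}},"grip_force":{"type":"number"}},"required":["plan"]}

```bash
mkdir -p pics; python3 - <<'E'
from rig import monitor, imaging, r
import cv2
s=monitor.sense(); print(s['clock'],s['eef_pos'],s['tcp_rot'],s['opening'])
for n in ("scene","top"):
    cv2.imwrite(f"pics/{n}0.png",cv2.cvtColor(imaging.grab_frame(n),cv2.COLOR_RGB2BGR))
    c=imaging.camera_info(n); print(n,c)
E
```

```text
0.0 [156.18629706 604.67360365 230.56609586] [-3.14021162e+00 -2.00352747e-06  2.88883718e+00] 0.9996132652142674
scene {'mtx': array([[500.53496725,   0.        , 319.17173178],
       [  0.        , 500.53496725, 242.41736975],
       [  0.        ,   0.        ,   1.        ]]), 'R': array([[ 0.70466014, -0.70943024,  0.01276034],
       [-0.33627286, -0.3497397 , -0.87441564],
       [ 0.62479969,  0.61187489, -0.48500976]]), 't': array([-380.70862312,  281.29630043,  724.0977986 ])}
top {'mtx': array([[472.90889587,   0.        , 314.77675225],
       [  0.        , 472.90889587, 237.55725188],
       [  0.        ,   0.        ,   1.        ]]), 'R': array([[-0.02865839, -0.99956179, -0.00741102],
       [-0.98898347,  0.02943069, -0.14507075],
       [ 0.14522529,  0.00317188, -0.98939353]]), 't': array([  35.9167145 ,  579.04031786, 1267.49067449])}
```

View pics/scene0.png

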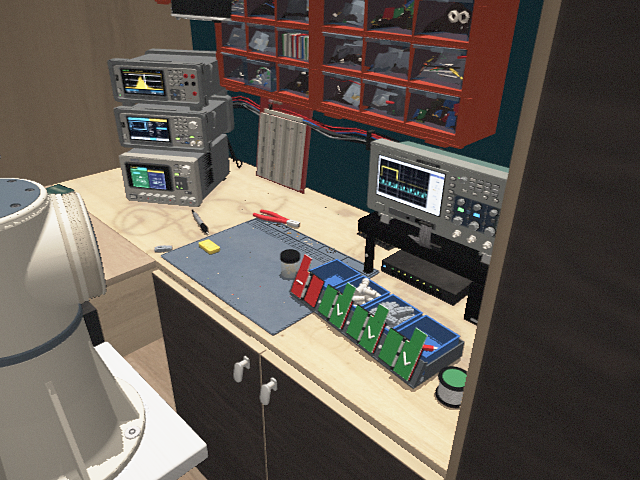

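View pics/top0.png

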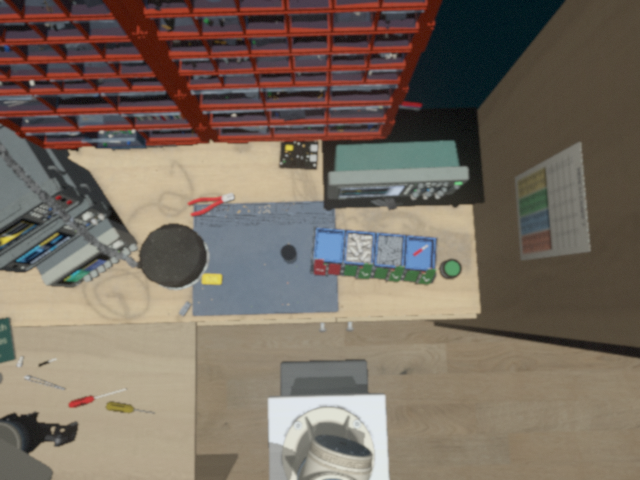

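```bash
cat > h.py <<'E'
import numpy as np
from rig import imaging
def ray(n,u,v,c=None):
    c=c or imaging.camera_info(n); K,R,t=c['mtx'],c['R'],c['t']
    return -R.T@t, R.T@np.linalg.inv(K)@np.array([u,v,1.])
def plane(n,u,v,z):
    o,d=ray(n,u,v); return o+d*(z-o[2])/d[2]
def tri(u1,v1,u2,v2):
    (o,d),(p,e)=ray("scene",u1,v1),ray("top",u2,v2)
    s=np.linalg.lstsq(np.c_[d,-e],p-o,rcond=None)[0]; a,b=o+s[0]*d,p+s[1]*e
    return (a+b)/2,np.linalg.norm(a-b)
def proj(n,X):
    c=imaging.camera_info(n); q=c['mtx']@(c['R']@np.asarray(X,float)+c['t']); return q[:2]/q[2]
E
python3 - <<'E'
import cv2,numpy as np
a=cv2.imread('pics/scene0.png')[245:395,275:480]; b=cv2.imread('pics/top0.png')[220:295,270:475]
a=cv2.resize(a,None,fx=3.9,fy=2.6*1.3,interpolation=3)[:,:799]; b=cv2.resize(b,None,fx=3.9,fy=3.9,interpolation=3)
print(a.shape,b.shape)
a=cv2.resize(cv2.imread('pics/scene0.png')[250:390,280:475],(600,300*600//697+40)) if 0 else a
s=min(1,300/a.shape[0]); 
cv2.imwrite('pics/crop0.png',a)
cv2.imwrite('pics/crop1.png',b)
E
```

```text
(507, 799, 3) (292, 800, 3)
```

View pics/crop0.png

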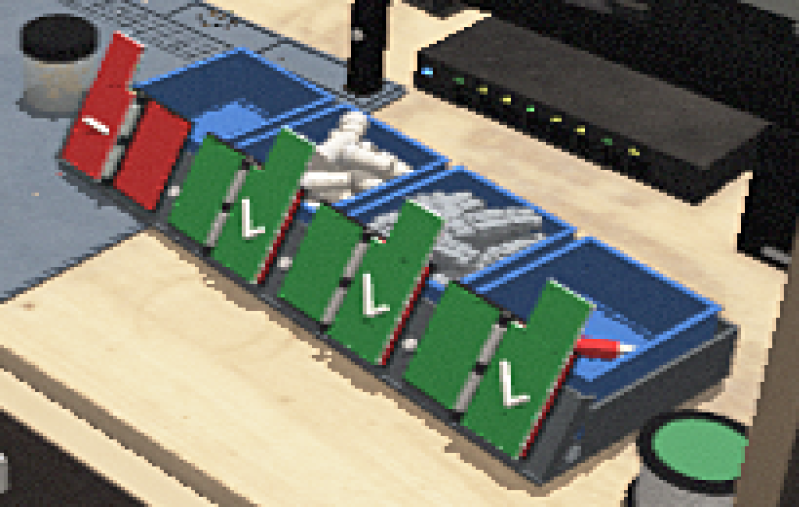

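View pics/crop1.png

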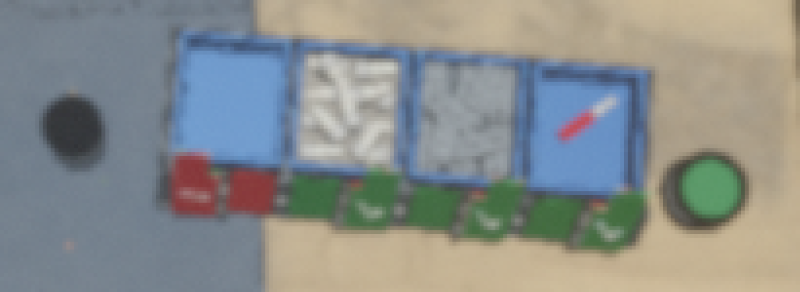

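```bash
python3 - <<'E'
from h import *
S=lambda u,v:(275+u/3.9,245+v/3.38)
T=lambda u,v:(270+u/3.9,220+v/3.9)
for n,q in dict(a=(131,38),b=(298,135),c=(426,209),d=(571,290)).items(): print(n,plane("scene",*S(*q),90).round(1))
for n,q in dict(bl=(181,31),br=(650,70),fr=(638,192),fl=(172,156)).items(): print(n,plane("top",*T(*q),46).round(1))
print('jar',plane("top",*T(73,125),52),'reel',plane("top",*T(712,187),38),plane("scene",*S(697,450),38))
print('lamp',plane("top",173,255,530))
E
```

```text
a [514.1   5.6  90. ]
b [ 498.7 -122.9   90. ]
c [ 488.8 -206.9   90. ]
d [ 480.8 -289.    90. ]
bl [606.1  13.7  46. ]
br [ 568.2 -316.8   46. ]
fr [ 482.3 -302.7   46. ]
fl [517.2  22.6  46. ]
jar [540.45696825  91.43154891  52.        ] reel [ 484.87248299 -356.94696326   38.        ] [ 477.89136673 -358.64418734   38.        ]
lamp [485.18066841 262.35559759 530.        ]
```

```bash
python3 - <<'E'
import numpy as np
def ax(y): return np.array([[np.cos(y),np.sin(y),0],[np.sin(y),-np.cos(y),0],[0,0,-1.]])
p0=np.array([156.2,604.9,231]); R=340
P=lambda r,a,z=231:np.array([r*np.cos(np.radians(a)),r*np.sin(np.radians(a)),z])
W=[P(r,75.5) for r in (580,532,484,436,388,345)]+[P(R,a) for a in np.arange(68,-29,-7.5)]
W+=[P(r,-30.3,z) for r,z in ((380,231),(430,225),(480,215),(530,200),(581,180),(581,150))]
print(len(W))
for i in range(0,len(W),8):
    yaw=2.8888 if i==0 else 2.8888+np.radians(8.1); b=p0 if i==0 else W[i-1]
    print(i,[tuple(((w-b)@ax(yaw)/50).round(2)) for w in W[i:i+8]])
E
```

```text
25
0 [(np.float64(-0.0), np.float64(-0.89), np.float64(0.0)), (np.float64(-0.0), np.float64(-1.85), np.float64(0.0)), (np.float64(-0.0), np.float64(-2.81), np.float64(0.0)), (np.float64(-0.0), np.float64(-3.77), np.float64(0.0)), (np.float64(-0.0), np.float64(-4.73), np.float64(0.0)), (np.float64(-0.0), np.float64(-5.59), np.float64(0.0)), (np.float64(-0.89), np.float64(-5.75), np.float64(0.0)), (np.float64(-1.76), np.float64(-5.93), np.float64(0.0))]
8 [(np.float64(-0.79), np.float64(-0.4), np.float64(0.0)), (np.float64(-1.53), np.float64(-0.9), np.float64(0.0)), (np.float64(-2.19), np.float64(-1.5), np.float64(0.0)), (np.float64(-2.77), np.float64(-2.17), np.float64(0.0)), (np.float64(-3.26), np.float64(-2.92), np.float64(0.0)), (np.float64(-3.64), np.float64(-3.72), np.float64(0.0)), (np.float64(-3.92), np.float64(-4.56), np.float64(0.0)), (np.float64(-4.08), np.float64(-5.44), np.float64(0.0))]
16 [(np.float64(-0.05), np.float64(-0.89), np.float64(0.0)), (np.float64(0.02), np.float64(-1.78), np.float64(0.0)), (np.float64(0.2), np.float64(-2.65), np.float64(0.0)), (np.float64(-0.2), np.float64(-3.9), np.float64(0.0)), (np.float64(-1.11), np.float64(-4.3), np.float64(0.12)), (np.float64(-2.02), np.float64(-4.71), np.float64(0.32)), (np.float64(-2.94), np.float64(-5.11), np.float64(0.62)), (np.float64(-3.87), np.float64(-5.53), np.float64(1.02))]
24 [(np.float64(0.0), np.float64(0.0), np.float64(0.6))]
```

drive_tool([
  {"y": -0.9,"hand": 0},
  {"y": -1.85,"hand": 0},
  {"y": -2.8,"hand": 0},
  {"y": -3.75,"hand": 0},
  {"y": -4.7,"hand": 0},
  {"y": -5.6,"az": -0.3,"hand": 0},
  {"y": -5.6,"az": -1.35,"hand": 0},
  {"y": -5.6,"az": -1.35,"hand": 0},
], grip_force=20)

```text
invalid input
```

drive_tool([
  {"x": 0,"y": -0.9,"z": 0,"ax": 0,"ay": 0,"az": 0,"hand": 0},
  {"x": 0,"y": -1.85,"z": 0,"ax": 0,"ay": 0,"az": 0,"hand": 0},
  {"x": 0,"y": -2.8,"z": 0,"ax": 0,"ay": 0,"az": 0,"hand": 0},
  {"x": 0,"y": -3.75,"z": 0,"ax": 0,"ay": 0,"az": 0,"hand": 0},
  {"x": 0,"y": -4.7,"z": 0,"ax": 0,"ay": 0,"az": 0,"hand": 0},
  {"x": 0,"y": -5.6,"z": 0,"ax": 0,"ay": 0,"az": -0.3,"hand": 0},
  {"x": 0,"y": -5.6,"z": 0,"ax": 0,"ay": 0,"az": -1.35,"hand": 0},
  {"x": 0,"y": -5.6,"z": 0,"ax": 0,"ay": 0,"az": -1.35,"hand": 0},
])

```text
clock: 0.9
eef_pos: [86.1, 333.3, 231.5]
tcp_rot: [3.14, 0.0, 3.032]
contact_force: [0.6, 0.2, 0.3]
opening: 0.001
grasp_force: 0.0
```

drive_tool([
  {"x": -0.86,"y": -0.27,"z": 0,"ax": 0,"ay": 0,"az": 0,"hand": 0},
  {"x": -1.7,"y": -0.56,"z": 0,"ax": 0,"ay": 0,"az": 0,"hand": 0},
  {"x": -2.49,"y": -0.96,"z": 0,"ax": 0,"ay": 0,"az": 0,"hand": 0},
  {"x": -3.23,"y": -1.46,"z": 0,"ax": 0,"ay": 0,"az": 0,"hand": 0},
  {"x": -3.89,"y": -2.06,"z": 0,"ax": 0,"ay": 0,"az": 0,"hand": 0},
  {"x": -4.47,"y": -2.73,"z": 0,"ax": 0,"ay": 0,"az": 0,"hand": 0},
  {"x": -4.96,"y": -3.48,"z": 0,"ax": 0,"ay": 0,"az": 0,"hand": 0},
  {"x": -5.34,"y": -4.28,"z": 0,"ax": 0,"ay": 0,"az": 0,"hand": 0},
])

```text
clock: 1.7
eef_pos: [330.0, 90.3, 231.6]
tcp_rot: [3.141, 0.001, 3.027]
contact_force: [2.2, 0.0, 0.5]
opening: 0.003
grasp_force: 0.0
```

drive_tool([
  {"x": -0.28,"y": -0.84,"z": 0,"ax": 0,"ay": 0,"az": 0,"hand": 0},
  {"x": -0.44,"y": -1.72,"z": 0,"ax": 0,"ay": 0,"az": 0,"hand": 0},
  {"x": -0.49,"y": -2.61,"z": 0,"ax": 0,"ay": 0,"az": 0,"hand": 0},
  {"x": -0.42,"y": -3.5,"z": 0,"ax": 0,"ay": 0,"az": 0,"hand": 0},
  {"x": -0.3,"y": -4.37,"z": 0,"ax": 0,"ay": 0,"az": 0,"hand": 0},
  {"x": -0.4,"y": -5.1,"z": 0,"ax": 0,"ay": 0,"az": 0,"hand": 0},
  {"x": -0.64,"y": -5.62,"z": 0,"ax": 0,"ay": 0,"az": 0,"hand": 0},
  {"x": -1.4,"y": -6.0,"z": 0,"ax": 0,"ay": 0,"az": 0,"hand": 0},
])

```text
clock: 2.5
eef_pos: [363.0, -216.4, 231.0]
tcp_rot: [-3.142, -0.001, 3.024]
contact_force: [1.3, 0.2, 1.1]
opening: -0.0
grasp_force: 0.0
```

drive_tool([
  {"x": -0.8,"y": -0.34,"z": 0.2,"ax": 0,"ay": 0,"az": 0,"hand": 0},
  {"x": -1.6,"y": -0.68,"z": 0.5,"ax": 0,"ay": 0,"az": 0,"hand": 0},
  {"x": -2.3,"y": -0.98,"z": 0.8,"ax": 0,"ay": 0,"az": 0,"hand": 0},
  {"x": -2.75,"y": -1.17,"z": 1.2,"ax": 0,"ay": 0,"az": 0,"hand": 0},
  {"x": -2.92,"y": -1.24,"z": 1.62,"ax": 0,"ay": 0,"az": 0,"hand": 0},
  {"x": -2.92,"y": -1.24,"z": 1.62,"ax": 0,"ay": 0,"az": 0,"hand": 0},
  {"x": -2.92,"y": -1.24,"z": 1.62,"ax": 0,"ay": 0,"az": 0,"hand": 0},
])

```text
clock: 3.2
eef_pos: [502.0, -291.9, 149.6]
tcp_rot: [3.141, -0.002, 3.029]
contact_force: [-1.0, -0.2, 0.6]
opening: -0.002
grasp_force: 0.0
```

```bash
python3 - <<'E'
from h import *
import cv2
from rig import monitor
s=monitor.sense(); print(s['clock'],s['eef_pos'],s['tcp_rot'])
c=imaging.camera_info("wrist"); print(c)
w=imaging.grab_frame("wrist"); t=imaging.grab_frame("scene")
cv2.imwrite("pics/w1.png",cv2.cvtColor(w,cv2.COLOR_RGB2BGR))
cv2.imwrite("pics/s1.png",cv2.cvtColor(t,cv2.COLOR_RGB2BGR))
E
```

```text
3.2 [ 502.01876716 -291.94714847  149.63721276] [ 3.14076010e+00 -1.85708017e-03  3.02855612e+00]
{'mtx': array([[371.64829954,   0.        , 319.2815717 ],
       [  0.        , 371.64829954, 237.30753515],
       [  0.        ,   0.        ,   1.        ]]), 'R': array([[ 0.11224118,  0.99368012,  0.00131379],
       [ 0.95695542, -0.10844888,  0.2692121 ],
       [ 0.26765319, -0.02895944, -0.96308002]]), 't': array([ 233.17371161, -525.76961293,  156.2892956 ])}
```

View pics/w1.png

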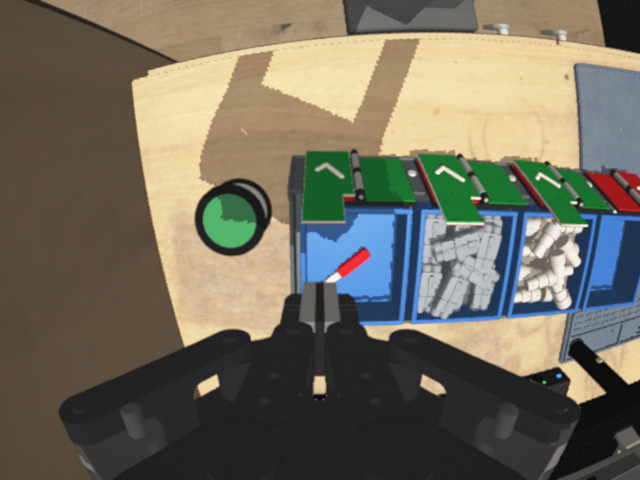

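The wrist view shows tab d's top edge at about (303..343, 221), the fingers behind it at (320, 285), and the reel at (230, 217), clear.

```bash
python3 - <<'E'
from h import *
c=imaging.camera_info("wrist");K,R,t=c['mtx'],c['R'],c['t'];o=-R.T@t
x=np.array([.9937,-.112]);y=np.array([.112,.9937])
T=np.array([502.,-291.9])
for q in ((303,222),(343,221),(435,223),(482,222),(540,224),(588,224)):
    d=np.array(q)-K[:2,2]; th=np.hypot(*d)/K[0,0]
    v=R.T@np.r_[d/np.hypot(*d)*np.sin(th),np.cos(th)]
    p=o+v*(90-o[2])/v[2]; print(q,p.round(1),'rel tcp rack x,y',((p[:2]-T)@np.c_[x,y]).round(1))
E
```

```text
(303, 222) [ 482.1 -298.7   90. ] rel tcp rack x,y [-19.  -9.]
(343, 221) [ 484.1 -276.3   90. ] rel tcp rack x,y [-19.6  13.5]
(435, 223) [ 491.  -222.8   90. ] rel tcp rack x,y [-18.7  67.4]
(482, 222) [ 493.5 -192.5   90. ] rel tcp rack x,y [-19.6  97.8]
(540, 224) [ 499.  -149.5   90. ] rel tcp rack x,y [-18.9 141.1]
(588, 224) [ 503.2 -106.6   90. ] rel tcp rack x,y [-19.6 184.3]
```

drive_tool([
  {"x": -0.06,"y": 0,"z": 0.5,"ax": 0,"ay": 0,"az": 0,"hand": 0},
  {"x": -0.06,"y": 0,"z": 1.0,"ax": 0,"ay": 0,"az": 0,"hand": 0},
  {"x": -0.06,"y": 0,"z": 1.3,"ax": 0,"ay": 0,"az": 0,"hand": 0},
  {"x": -0.06,"y": 0,"z": 1.48,"ax": 0,"ay": 0,"az": 0,"hand": 0},
  {"x": -0.06,"y": 0,"z": 1.48,"ax": 0,"ay": 0,"az": 0,"hand": 0},
  {"x": -0.06,"y": 0,"z": 1.48,"ax": 0,"ay": 0,"az": 0,"hand": 0},
])

```text
clock: 3.9
eef_pos: [505.7, -292.7, 77.1]
tcp_rot: [-3.141, 0.001, 3.03]
contact_force: [0.1, 0.3, -0.4]
opening: -0.001
grasp_force: 0.0
```

```bash
python3 - <<'E'
from h import *
import cv2
w=imaging.grab_frame("wrist"); t=imaging.grab_frame("scene")
b=cv2.resize(t[245:395,330:480],(480,480),interpolation=3)
a=w[100:340,160:560]; a=cv2.resize(a,(320,192))
o=np.zeros((480,800,3),np.uint8); o[:,:480]=b; o[:192,480:]=a
cv2.imwrite("pics/c2.png",o[:,:,::-1])
E
```

```text
(no output)
```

View pics/c2.png

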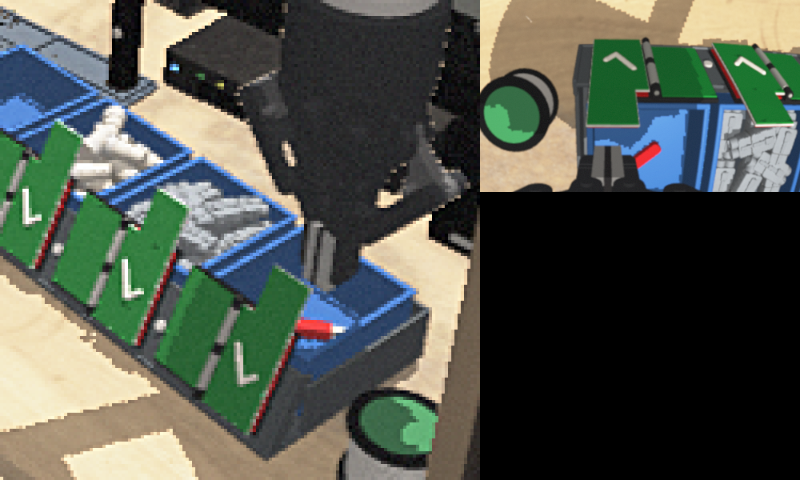

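The fingers stand free behind tab d (scene crop ~(320,280)), clear of the bin walls. Now a gentle push toward the front.

drive_tool([
  {"x": 0.08,"y": 0,"z": 0,"ax": 0,"ay": 0,"az": 0,"hand": 0},
  {"x": 0.16,"y": 0,"z": 0,"ax": 0,"ay": 0,"az": 0,"hand": 0},
  {"x": 0.24,"y": 0,"z": 0,"ax": 0,"ay": 0,"az": 0,"hand": 0},
  {"x": 0.31,"y": 0,"z": 0,"ax": 0,"ay": 0,"az": 0,"hand": 0},
  {"x": 0.38,"y": 0,"z": 0,"ax": 0,"ay": 0,"az": 0,"hand": 0},
  {"x": 0.45,"y": 0,"z": 0,"ax": 0,"ay": 0,"az": 0,"hand": 0},
  {"x": 0.52,"y": 0,"z": 0,"ax": 0,"ay": 0,"az": 0,"hand": 0},
  {"x": 0.6,"y": 0,"z": 0,"ax": 0,"ay": 0,"az": 0,"hand": 0},
])

```text
clock: 4.8
eef_pos: [475.2, -289.1, 76.3]
tcp_rot: [-3.142, 0.0, 3.03]
contact_force: [0.5, 0.1, 0.0]
opening: 0.003
grasp_force: 0.1
```

drive_tool([
  {"x": 0.07,"y": 0,"z": 0,"ax": 0,"ay": 0,"az": 0,"hand": 0},
  {"x": 0.14,"y": 0,"z": 0,"ax": 0,"ay": 0,"az": 0,"hand": 0},
  {"x": 0.16,"y": 0.07,"z": 0,"ax": 0,"ay": 0,"az": 0,"hand": 0},
  {"x": 0.18,"y": 0.14,"z": 0,"ax": 0,"ay": 0,"az": 0,"hand": 0},
  {"x": 0.2,"y": 0.21,"z": 0,"ax": 0,"ay": 0,"az": 0,"hand": 0},
  {"x": 0.22,"y": 0.28,"z": 0,"ax": 0,"ay": 0,"az": 0,"hand": 0},
  {"x": 0.24,"y": 0.34,"z": 0,"ax": 0,"ay": 0,"az": 0,"hand": 0},
  {"x": 0.24,"y": 0.4,"z": 0,"ax": 0,"ay": 0,"az": 0,"hand": 0},
])

```text
clock: 5.6
eef_pos: [465.6, -267.5, 76.3]
tcp_rot: [3.142, -0.0, 3.03]
contact_force: [0.1, -0.3, -0.1]
opening: -0.004
grasp_force: 0.0
```

```bash
python3 - <<'E'
from h import *
import cv2
w=imaging.grab_frame("wrist"); t=imaging.grab_frame("scene")
b=cv2.resize(t[245:395,330:480],(480,480),interpolation=3)
a=w[60:360,120:440]; a=cv2.resize(a,(320,300))
o=np.zeros((480,800,3),np.uint8); o[:,:480]=b; o[:300,480:]=a
cv2.imwrite("pics/c3.png",o[:,:,::-1])
E
```

```text
(no output)
```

View pics/c3.png

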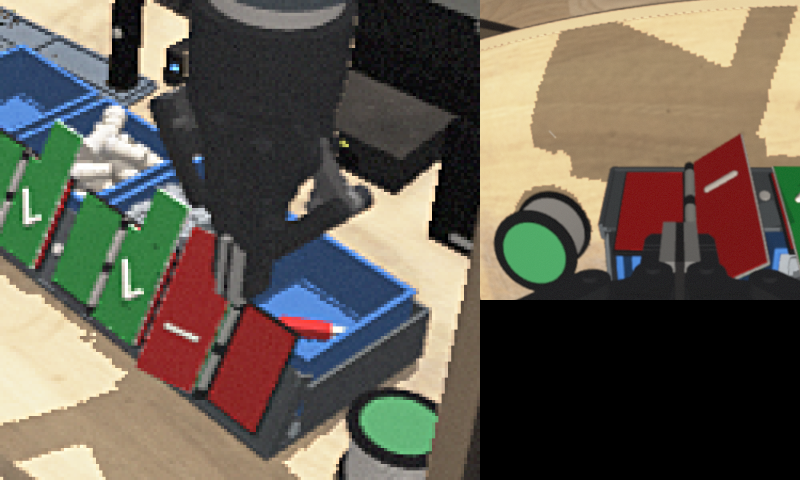

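Tag d has passed the middle and is falling left, showing red. Back the fingers off to the right, then straight up.

drive_tool([
  {"x": 0.05,"y": -0.15,"z": 0,"ax": 0,"ay": 0,"az": 0,"hand": 0},
  {"x": 0.1,"y": -0.3,"z": 0,"ax": 0,"ay": 0,"az": 0,"hand": 0},
  {"x": 0.1,"y": -0.3,"z": -0.4,"ax": 0,"ay": 0,"az": 0,"hand": 0},
  {"x": 0.1,"y": -0.3,"z": -1,"ax": 0,"ay": 0,"az": 0,"hand": 0},
  {"x": 0.5,"y": -0.3,"z": -1.8,"ax": 0,"ay": 0,"az": 0,"hand": 0},
  {"x": 1.3,"y": -0.1,"z": -2.4,"ax": 0,"ay": 0,"az": 0,"hand": 0},
  {"x": 2.1,"y": 0.1,"z": -2.6,"ax": 0,"ay": 0,"az": 0,"hand": 0},
  {"x": 2.1,"y": 0.1,"z": -2.6,"ax": 0,"ay": 0,"az": 0,"hand": 0},
])

```text
clock: 6.5
eef_pos: [358.0, -250.3, 207.6]
tcp_rot: [-3.141, -0.0, 3.029]
contact_force: [-0.2, -0.6, 0.2]
opening: -0.0
grasp_force: 0.0
```

drive_tool([
  {"x": 0,"y": 0,"z": 0,"ax": 0,"ay": 0,"az": 0,"hand": 0},
  {"x": 0,"y": 0,"z": 0,"ax": 0,"ay": 0,"az": 0,"hand": 0},
  {"x": 0,"y": 0,"z": 0,"ax": 0,"ay": 0,"az": 0,"hand": 0},
  {"x": 0,"y": 0,"z": 0,"ax": 0,"ay": 0,"az": 0,"hand": 0},
  {"x": 0,"y": 0,"z": 0,"ax": 0,"ay": 0,"az": 0,"hand": 0},
  {"x": 0,"y": 0,"z": 0,"ax": 0,"ay": 0,"az": 0,"hand": 0},
  {"x": 0,"y": 0,"z": 0,"ax": 0,"ay": 0,"az": 0,"hand": 0},
  {"x": 0,"y": 0,"z": 0,"ax": 0,"ay": 0,"az": 0,"hand": 0},
])

```text
clock: 7.3
eef_pos: [362.0, -251.2, 206.2]
tcp_rot: [3.142, -0.0, 3.03]
contact_force: [-0.1, 0.3, 0.0]
opening: -0.002
grasp_force: 0.0
```

```bash
python3 - <<'E'
from h import *
import cv2
t=imaging.grab_frame("scene"); w=imaging.grab_frame("top")
a=cv2.resize(t[245:395,275:480],(799,340),interpolation=3); b=cv2.resize(w[220:295,270:475],(799,250),interpolation=3)
cv2.imwrite("pics/c4.png",np.r_[a,b][:,:,::-1])
E
```

```text
(no output)
```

View pics/c4.png

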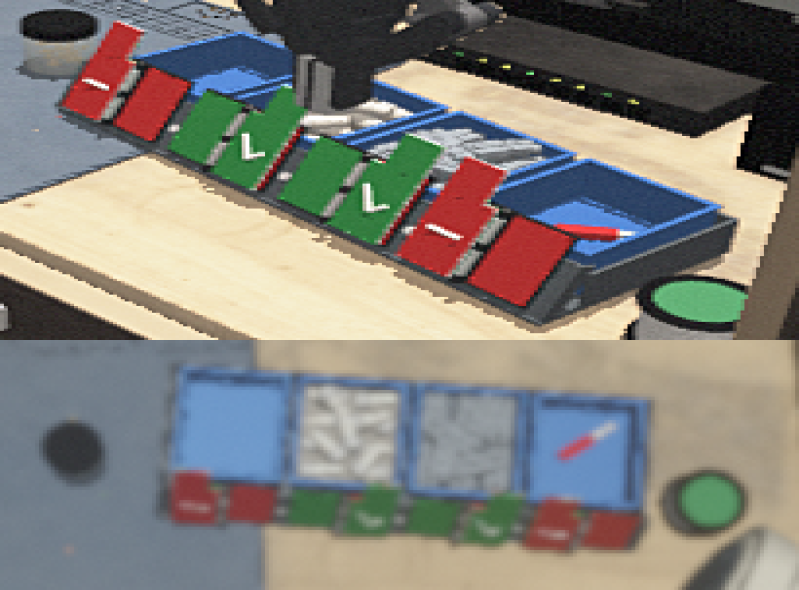

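All four tags lie flat (red, green, green, red). The bins and the jar and reel have not moved, and the arm is clear.

```bash
python3 -c "
from rig import r
print(r.sign_off())"
```

```text
the job is handed in; nothing more can be done
None
```

Only the tag in front of the one-clip bin was wrong; I turned it over to red, all four tags looked flat and correct in the last pictures, and the job is handed in (no verdict was returned).

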